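# Stand up the fallen crush specimen and index the guard fork around it

### The job

In the test rig, first stand the fallen long square tube upright in the middle of the round steel platen and let go of it. Then pull up the black plunger knob on the sleeve, slide the sleeve along its rail to the next hole towards the platen so that the fork straddles the standing tube, and let the pin go fully home in that hole. Finish while still holding the knob in the gripper with the pin home; leave the tube standing and the other things on the table alone.

Things in the scene. Friction and masses are not known exactly. Their poses are not given: they have to be found in the camera images.
- specimen_center (a point): Centre of the long specimen: a plain aluminium square tube, 40 x 40 mm outside, 100 mm long, 3 mm wall, open at both ends, about 120 g. It starts lying on its side on the table. Its z axis runs along the tube's length; the two ends are alike, either may be up.
- platen_top (a point): Centre of the top face of the round steel platen, 80 mm in diameter, 22 mm above the table, fixed to the rig's base plate (120 mm wide, 400 mm long, 12 mm thick). Axes as the rig's: z up, y level along the rail, pointing from the rail to the platen.
- rig: The fixed rig; origin at table height under the rail's free end, 65 mm before the platen's centre; y along the rail towards the platen, z up. Rail: 30 mm square tube on a web, its top 65 mm above the table, with four 13 mm holes in its top, 60 mm apart, the last one 105 mm before the platen's centre (40 mm before the rail's free end).
- knob (a point): Centre of the black mushroom knob of the spring plunger: 30 mm in diameter, 26 mm tall, axis vertical; 111 mm above the table while the pin is home. Axes as the rig's. It sits on a 22 mm barrel (top 94 mm above the table) on the steel sleeve (46 mm wide, 66 mm long along the rail, top 74 mm above the table).
- fork_mid (a point): Point midway between the fork's two bars, where the tube is to stand; carried by the sleeve, 105 mm ahead of the knob's axis along the rig's y, 50 mm above the table. The bars are 76 mm apart inside, 44 to 56 mm above the table, and end 15 mm beyond this point. It comes over the platen's centre when the sleeve is in the last hole.
- sleeve (a joint): Slide of the sleeve along the rail in m, growing towards the platen; 0 in the starting hole (the third), +0.060 in the next hole (the last), -0.060 in the one behind. Free play in a hole about 1.5 mm either way; about 2 N of friction.
- plunger (a joint): Lift of the plunger in m: 0 with the pin fully home in a hole, 0.018 at its upper stop. A spring pulls it down with 5 N when home and 9.5 N fully lifted. The pin, 10 mm thick with a rounded tip, enters the hole by 12 mm, so it clears the rail above 0.012 and rests at 0.012 on the rail between holes.
- spare_a: Bystander: short square tube, 40 x 40 x 55 mm, standing. Origin at its centre.
- spare_b: Bystander: another short square tube, 40 x 40 x 55 mm, standing. Origin at its centre.
- wrench: Bystander: steel wrench lying on the table.
- screwdriver: Bystander: screwdriver lying on the table.
- bottle: Bystander: white bottle, 52 mm in diameter, 140 mm tall. Origin under its base.
- weight: Bystander: steel calibration weight, 56 mm in diameter, 76 mm tall. Origin under its base.
- mug: Bystander: white mug, 80 mm in diameter, 90 mm tall. Origin under its base.
Not all that is in view belongs to the job. Leave any brown, purple or yellow look-alike of the part that bears specimen_center alone.

How it is judged:
By the outcome, as a careful person would: the job done as asked, in the order asked, and still so for the second after the job is handed in, while the arm keeps its last pose, push and grip.
It also fails if it takes over 53 s, if anything falls off the work surface, if the arm or the gripper's body presses on something with over 40 N, if the wrist force passes 120 N, or if a joint passes its speed limit or range.

### The arm

A 6-joint arm with a two-finger parallel gripper is mounted at the origin on the work surface. World frame = base frame: x ahead of the robot, y to its left, z up, the work surface at z = 0. Lengths are in m, angles in degrees, forces in N, time in s.
With the tool pointing down it reaches from about 0.35 to 0.875 m from the base axis. Payload 4.2 kg.
Tool frame: the origin (TCP) lies on the centre line of the jaws, within the pads' length; the fingertips stand 19 mm ahead of it and the grasp point (between the pads) is the TCP; z points along the fingers, y is the line along which they close (so a half turn about z gives the same grasp; the last joint's range is limited). The gripper opens to 87 mm and grips with 3 to 60 N. Pads are 19 mm wide; open, the fingers measure 117 mm over their backs; the gripper's body (75 mm by 190 mm) begins 51 mm behind the grasp point.
Start: joints at [78.587, 22.042, 0.453, 0, -68.411, -14.817], TCP at [0.276, 0.561, 0.242] pointing down, gripper open.
Joint ranges: [-179.83, 179.83], [-69.29, 118.12], [-61.27, 80.66], [-181.25, 117.63], [-171.15, -9.14], [-177.46, 177.46]. Speed limits (degrees/s): [159.86, 159.86, 180, 180, 180, 180].

### API

Orientations are given as a 3x3 rotation matrix whose columns are the frame's x, y, z axes.
In Python, from station import sense, capture, finish_job, search_frame, masks_of gives the robot as it stands.
- The arm moves only by the tool drive_tool, never from a script. Its argument "rows" is a list of rows, each a list of 7 numbers: the opening in per cent of the stroke, from 0 (shut) to 100 (fully open), then the shift along the world's x, y, z in mm, then the turn, a rotation vector about the world's x, y, z in rad. In form: [[fingers, dx, dy, dz, wx, wy, wz], ...]. A call has 1 to 5 rows; each row shifts and turns the commanded pose from where the row before left it; what a row does not reach is not made up. A row lasts 1/12 s, in which the tool goes at most 41.7 mm and 7.16 degrees, less where a joint would pass 70% of its speed; a pose out of reach is approached as far as the arm can. A call is refused whole if a number of a shift passes 41.7 or a number of a turn 0.125, either way. A call with a gripper value outside its range is refused whole. The fingers move at their own pace and stop on an object; the grip force is fixed at half the most. Time passes only in rows, so rows that do not move let the fingers close. It gives the time, the measured TCP pose, the force, the opening and the grip force at its end, in the units of the state.
- sense(): the state, without advancing time (a new reading comes with each control period).
- capture(name): name is "scene" or "top" or "wrist"; returns a dict with "frame" (420x560x3 uint8, red, green, blue), "z_map" (420x560 float32, m along the optical axis (not along the pixel's ray), 0 where there is no reading), "fx", "fy", "cx", "cy" (pixels), "R" (3x3) and "t" (3): a world point X has camera coordinates R X + t; the wrist camera has in their place "T_tool_cam" (4x4, takes a point from camera to tool coordinates, whose origin is the TCP and whose axes are the flange's). Camera axes: x right, y down, z forward; pixel columns grow to the right and rows downward; lengths in m; the calibration is good to about 2 mm. A picture is of the moment at which its call begins: read the wrist's pose just before it.
- finish_job(): hands the job in; it is judged then, once.
Trained networks look in a picture, given as the dict that the camera call returned (one of the last four; its "shot" number tells which), for a name from the list of things; names that differ only in an ending like _2 or _b are one class to them, and where a whole thing is asked for, a point or a joint stands for the part that bears it (a point fixed in the world has none). Each returns a list of dicts, best first, with "p" (0 to 1); they miss things now and then, are a little off and sometimes report something else, mostly with a low value. They report only what shows in the picture. A call takes as long as a camera call. They do not tell look-alikes from the thing itself.
- search_frame(label, picture): "xy" ([column, row] in pixels, amid what is visible of it).
- masks_of(label, picture): "region" (420x560 bool, what is visible of it) and "xy" ([column, row] in pixels, amid what is visible of it).
The state is a dict: "time_s": time; "joints": joint angles; "joint_velocities": joint speeds; "effort": joint torques, N m; "tcp_pos": TCP position; "ee_rot": TCP orientation; "wrist_force": force on the tool from outside, world axes, zero at the start; "moment": the same for the moment, N m; "gripper_width": opening from 0.0 (shut) to 1.0 (fully open); "gripper_force": force on a finger pad.
Only numpy, scipy, OpenCV 4.12 (cv2) and the standard library are available. Lean on these libraries where they do the work, as an engineer would, in place of code of your own. Each camera call takes 0.05 s, during which the arm holds its last target. There are 200 camera calls.

## Working session

There is one attempt and no reset: what is moved stays moved. The work goes in short steps, Python scripts to look and compute and a tool call to move; the robot and the scene stay as the last step left them, time stands still between calls to the robot, and variables do not carry over. Pictures are saved under pics/ and viewed, at most 10 in all, crops included, and the job is handed in when it is done.

Besides the shell and the picture viewer there is one more tool, called after "Emit:" in YAML: its name, and indented under it one key for each argument. drive_tool: Moves the arm, as the interface text tells. Its arguments: {"type":"object","properties":{"rows":{"type":"array"}},"required":["rows"]}

```bash
mkdir -p pics
cat > h.py <<'E'
import numpy as np, cv2
from station import *
def pts(c,m=None):
    z=c["z_map"];v,u=np.nonzero((z>0)&(m if m is not None else True))
    d=z[v,u];P=np.stack([(u-c["cx"])/c["fx"]*d,(v-c["cy"])/c["fy"]*d,d],1)
    return (P-c["t"])@c["R"], u, v   # R^T (P-t)
E
python3 - <<'E'
from h import *
s=sense();print(s["time_s"],s["tcp_pos"],s["ee_rot"])
a=capture("scene");b=capture("top")
cv2.imwrite("pics/a.png",a["frame"][:,:,::-1]);cv2.imwrite("pics/b.png",b["frame"][:,:,::-1])
for n,c in(("scene",a),("top",b)):
  for l in("specimen_center","knob","fork_mid","sleeve","rig"):
    for r in masks_of(l,c)[:4]:
      P,_,_=pts(c,r["region"]);print(n,l,round(r["p"],2),np.round(r["xy"]),r["region"].sum(),np.round(np.median(P,0),3),np.round(P.min(0),3),np.round(P.max(0),3))
E
```

```text
0.0 [0.27597227 0.56013386 0.24043383] [[ 8.96935683e-01 -4.42160108e-01 -9.05610311e-04]
 [-4.42161024e-01 -8.96933317e-01 -2.06244329e-03]
 [ 9.96580865e-05  2.25030456e-03 -9.99997463e-01]]
scene specimen_center 0.84 [341. 200.] 603 [0.596 0.216 0.04 ] [ 0.541  0.175 -0.003] [0.625 0.305 0.045]
scene specimen_center 0.83 [309. 172.] 623 [0.461 0.222 0.038] [ 0.407  0.18  -0.001] [0.485 0.28  0.046]
scene specimen_center 0.75 [268. 194.] 696 [0.443 0.08  0.039] [ 0.384  0.062 -0.002] [0.488 0.114 0.045]
scene specimen_center 0.63 [333. 124.] 348 [0.38 0.43 0.04] [ 0.335  0.392 -0.   ] [0.415 0.492 0.046]
scene knob 0.45 [269. 258.] 148 [ 0.626 -0.082  0.123] [ 0.611 -0.095  0.106] [ 0.638 -0.065  0.128]
scene fork_mid 0.59 [272. 264.] 1303 [ 0.635 -0.077  0.059] [ 0.572 -0.116  0.011] [0.691 0.048 0.128]
scene sleeve 0.81 [271. 265.] 1269 [ 0.635 -0.079  0.059] [ 0.574 -0.116  0.009] [0.691 0.043 0.128]
scene rig 0.92 [266. 276.] 7349 [ 0.635 -0.093  0.016] [ 0.524 -0.271 -0.002] [0.72  0.139 0.128]
scene rig 0.69 [165. 348.] 671 [ 0.609 -0.371  0.023] [ 0.54  -0.383 -0.001] [ 0.739 -0.354  0.03 ]
top specimen_center 0.93 [186. 192.] 720 [0.589 0.227 0.04 ] [ 0.559  0.176 -0.004] [0.624 0.279 0.047]
top specimen_center 0.88 [185. 244.] 650 [0.453 0.231 0.04 ] [ 0.422  0.181 -0.002] [0.483 0.285 0.049]
top specimen_center 0.86 [103. 274.] 821 [0.374 0.44  0.039] [ 0.332  0.394 -0.006] [0.421 0.496 0.046]
top specimen_center 0.79 [171. 304.] 763 [0.297 0.262 0.04 ] [ 0.25   0.219 -0.001] [0.345 0.306 0.047]
top knob 0.57 [306. 168.] 90 [ 0.622 -0.078  0.124] [ 0.61  -0.09   0.118] [ 0.635 -0.066  0.129]
top fork_mid 0.88 [302. 175.] 1189 [ 0.615 -0.067  0.058] [ 0.572 -0.114 -0.006] [0.707 0.046 0.129]
top sleeve 0.96 [304. 175.] 1128 [ 0.614 -0.068  0.059] [ 0.572 -0.114  0.007] [0.689 0.046 0.129]
top rig 0.91 [301. 176.] 6691 [ 0.617 -0.065  0.016] [ 0.532 -0.272 -0.003] [0.722 0.14  0.129]
```

View pics/a.png

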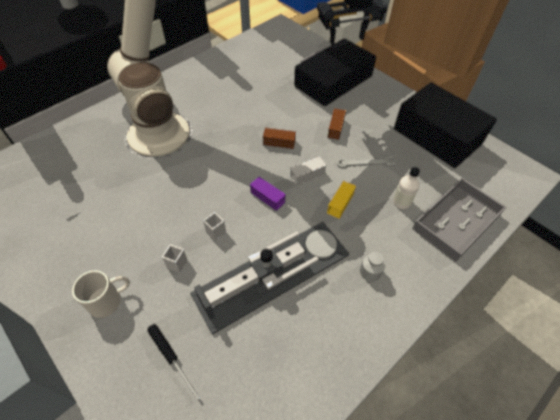

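View pics/b.png

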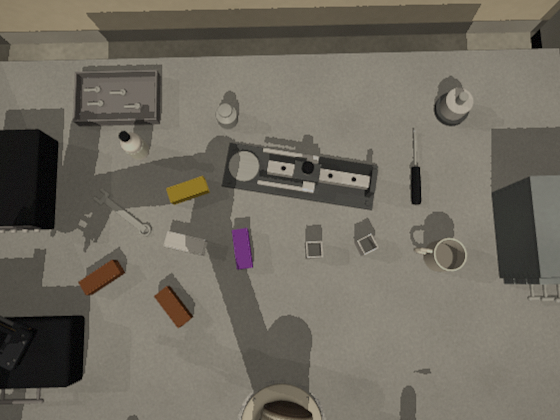

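Scene: the silver tube is at (309,172) in the scene view and (185,244) in the top view. The orange, purple and yellow blocks are look-alikes. The platen is at top (243,165) and the knob at top (307,168). The weight is beyond the platen at (227,113).

Run:
```python
from h import *
b=capture("top");a=capture("scene")
for c,xy in((b,(185,244)),(a,(309,172))):
  r=min(masks_of("specimen_center",c),key=lambda r:np.hypot(*(np.array(r["xy"])-xy)))
  P,u,v=pts(c,cv2.dilate(r["region"].astype(np.uint8),np.ones((3,3)))>0)
  T=P[(P[:,2]>.03)&(P[:,2]<.05)]
  print(len(T),np.median(T[:,2]),cv2.minAreaRect((T[:,:2]*1000).astype(np.float32)))
  P,u,v=pts(c)
  rm=max(masks_of("rig",c),key=lambda r:r["p"])["region"]
  Q,_,_=pts(c,rm)
  T=Q[(Q[:,2]>.006)&(Q[:,2]<.018)];print("base",cv2.minAreaRect((T[:,:2]*1000).astype(np.float32)),np.median(T[:,2]))
  K=P[(P[:,2]>.112)&(np.hypot(P[:,0]-.623,P[:,1]+.078)<.03)];print("knob",K.mean(0),K.min(0),K.max(0))
  T=Q[(Q[:,2]>.0185)&(Q[:,2]<.027)&(Q[:,1]>.03)&(Q[:,1]<.14)]
  print("plat",len(T),T.mean(0),cv2.minEnclosingCircle((T[:,:2]*1000).astype(np.float32)),cv2.minAreaRect((T[:,:2]*1000).astype(np.float32)))
  T=Q[(Q[:,2]>.061)&(Q[:,2]<.07)&(Q[:,1]<-.04)];print("rail",len(T),cv2.minAreaRect((T[:,:2]*1000).astype(np.float32)))
```

```text
632 0.04013895006535827 ((453.6136474609375, 234.38693237304688), (100.60045623779297, 40.00064468383789), 75.46127319335938)
base ((625.8366088867188, -64.35786437988281), (400.7356262207031, 123.29151153564453), 79.77771759033203) 0.01201739320352982
knob [ 0.62167992 -0.07836383  0.12255275] [ 0.60813362 -0.09270418  0.11242784] [ 0.63802449 -0.0638712   0.12839936]
plat 658 [0.65321533 0.08365092 0.02217981] ((653.8116455078125, 91.30580139160156), 57.6939582824707) ((652.4752197265625, 83.26637268066406), (78.6222915649414, 101.60258483886719), 78.26492309570312)
rail 632 ((605.9754028320312, -142.28948974609375), (215.9491729736328, 73.48539733886719), 74.07168579101562)
428 0.04048775528587992 ((452.5863037109375, 232.8327178955078), (102.3471450805664, 44.253211975097656), 74.68726348876953)
base ((619.3430786132812, -64.175537109375), (399.9470520019531, 134.76058959960938), 79.21388244628906) 0.012938916134937029
knob [ 0.62489605 -0.08174786  0.12266904] [ 0.60775235 -0.09447583  0.1123219 ] [ 0.63797807 -0.06513812  0.12799606]
plat 656 [0.6539944  0.08182814 0.02254667] ((655.8718872070312, 96.64616394042969), 54.260494232177734) ((654.1405029296875, 81.79605102539062), (78.48629760742188, 100.48482513427734), 80.36929321289062)
rail 760 ((611.6796875, -144.98593139648438), (215.92593383789062, 59.22527313232422), 79.3547134399414)
```

```bash
cat >> h.py <<'E'
from scipy.spatial.transform import Rotation as Ro
def un(v): v=np.array(v,float);return v/np.linalg.norm(v)
al,be=np.radians(75.2),np.radians(79.5)
A=np.array([np.cos(al),np.sin(al),0]);Y=np.array([np.cos(be),np.sin(be),0]);dn=np.array([0,0,-1.])
def frame(d,y): return np.stack([np.cross(y,d),y,d],1)
side=lambda a:np.array([-a[1],a[0],0]) # left of a
Rg=frame(un(A+dn),side(A)); TC=np.array([.453,.2335,.020])
Rp=frame(un(dn-Y),side(Y))
def plan(p,R):
    s=sense();w=Ro.from_matrix(R@np.array(s["ee_rot"]).T).as_rotvec();dp=(np.array(p)-s["tcp_pos"])*1e3
    n=max(np.ceil(abs(w).max()/.124),np.ceil(np.linalg.norm(w)/.124),np.ceil(np.linalg.norm(dp)/41))
    print("t",round(s["time_s"],2),"tcp",np.round(s["tcp_pos"],4),"dp",dp.round(1),"w",w.round(3),"n",n,"per",(dp/n).round(1),(w/n).round(4),"F",np.round(s["wrist_force"],1),"grip",s["gripper_width"],s["gripper_force"],"j",np.round(s["joints"],0))
E
python3 -c "
from h import *
plan(TC+[0,0,.007]-.1*Rg[:,2],Rg)"
```

```text
t 0.9 tcp [0.2762 0.5606 0.2416] dp [ 158.8 -395.5 -143.8] w [ 0.771  0.351 -1.295] n 13.0 per [ 12.2 -30.4 -11.1] [ 0.0593  0.027  -0.0997] F [ 0.9 -0.6  0.6] grip 0.9994903405912927 0.0 j [ 79.  22.   0.  -0. -68. -15.]
```

Emit:
drive_tool:
  rows:
    - [100,12.2,-30.4,-5,0.0593,0.027,-0.0997]
    - [100,12.2,-30.4,-5,0.0593,0.027,-0.0997]
    - [100,12.2,-30.4,-5,0.0593,0.027,-0.0997]
    - [100,12.2,-30.4,-5,0.0593,0.027,-0.0997]
    - [100,12.2,-30.4,-5,0.0593,0.027,-0.0997]

```text
time_s: 1.32
tcp_pos: [0.3375, 0.4073, 0.2168]
ee_rot: [[0.561, -0.826, -0.054], [-0.775, -0.548, 0.315], [-0.29, -0.135, -0.947]]
wrist_force: [1.4, -0.7, -0.3]
gripper_width: 0.996
gripper_force: 0.0
```

Emit:
drive_tool:
  rows:
    - [100,12.2,-30.4,-5,0.0593,0.027,-0.0997]
    - [100,12.2,-30.4,-5,0.0593,0.027,-0.0997]
    - [100,12.2,-30.4,-5,0.0593,0.027,-0.0997]
    - [100,12.2,-30.4,-5,0.0593,0.027,-0.0997]
    - [100,12.2,-30.4,-5,0.0593,0.027,-0.0997]

```text
time_s: 1.73
tcp_pos: [0.3986, 0.2556, 0.1923]
ee_rot: [[0.095, -0.994, 0.055], [-0.81, -0.045, 0.585], [-0.579, -0.1, -0.809]]
wrist_force: [1.1, -0.5, -0.2]
gripper_width: 1.007
gripper_force: 0.0
```

Emit:
drive_tool:
  rows:
    - [100,12.2,-30.4,-5,0.0593,0.027,-0.0997]
    - [100,12.2,-30.4,-5,0.0593,0.027,-0.0997]
    - [100,12.2,-30.4,-5,0.0593,0.027,-0.0997]
    - [100,0,0,0,0,0,0]
    - [100,0,0,0,0,0,0]

```text
time_s: 2.15
tcp_pos: [0.4359, 0.1621, 0.1759]
ee_rot: [[-0.187, -0.965, 0.185], [-0.683, 0.263, 0.681], [-0.706, 0.001, -0.708]]
wrist_force: [0.1, 0.5, 0.7]
gripper_width: 0.996
gripper_force: 0.0
```

```bash
python3 -c "
from h import *
plan(TC+[0,0,.007]-.1*Rg[:,2],Rg)
c=capture('wrist');cv2.imwrite('pics/w1.png',c['frame'][:,:,::-1])
s=sense();M=np.array(c['T_tool_cam']);
print(M.round(3))
"
```

```text
t 2.15 tcp [0.4359 0.1621 0.1759] dp [ -1.    3.1 -78.2] w [ 0.001 -0.002  0.008] n 2.0 per [ -0.5   1.5 -39.1] [ 0.0005 -0.0008  0.0039] F [0.1 0.5 0.7] grip 0.9959068320781789 0.0 j [  9.   9. -24. -56. -52.  10.]
[[-0.    -0.966 -0.258  0.071]
 [ 1.    -0.    -0.    -0.   ]
 [-0.    -0.258  0.966 -0.144]
 [ 0.     0.     0.     1.   ]]
```

```bash
cat >> h.py <<'E'
def wpts(m=None):
    s=sense();c=capture("wrist");M=np.array(c["T_tool_cam"])
    z=c["z_map"];v,u=np.nonzero((z>0));d=z[v,u]
    P=np.stack([(u-c["cx"])/c["fx"]*d,(v-c["cy"])/c["fy"]*d,d],1)@M[:3,:3].T+M[:3,3]
    return P@np.array(s["ee_rot"]).T+s["tcp_pos"],u,v,c
E
python3 -c "
from h import *
P,u,v,c=wpts()
T=P[(P[:,2]>.03)&(P[:,2]<.05)&(np.hypot(P[:,0]-.453,P[:,1]-.2335)<.08)]
print(len(T),np.median(T[:,2]),cv2.minAreaRect((T[:,:2]*1000).astype(np.float32)))
H=T[T[:,2]>.036];print(cv2.minAreaRect((H[:,:2]*1000).astype(np.float32)))
"
```

```text
3589 0.04043733053240614 ((453.27655029296875, 232.11697387695312), (101.7894287109375, 39.982852935791016), 75.36200714111328)
((453.27655029296875, 232.11697387695312), (101.7894287109375, 39.982852935791016), 75.36200714111328)
```

View pics/w1.png

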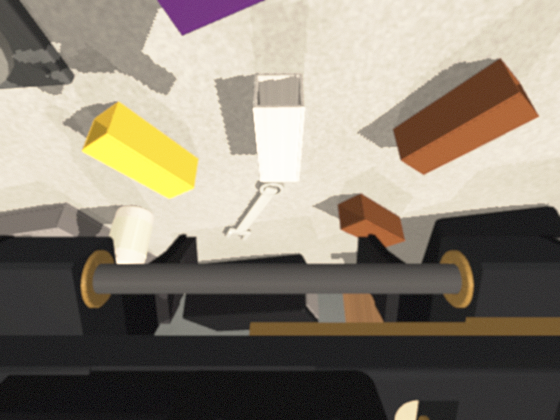

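The wrist view shows the silver tube at (278,130), centred between the fingers. Its measured centre is (0.453, 0.2325), 40 x 101 mm, which matches.

Emit:
drive_tool:
  rows:
    - [100,0,1,-39,0,0,0.008]
    - [100,-0.5,1,-39,0,0,0]
    - [100,6,22,-24,0,0,0]
    - [100,6,23,-24,0,0,0]
    - [100,6,23,-22.5,0,0,0]

```text
time_s: 2.67
tcp_pos: [0.4516, 0.2385, 0.0271]
ee_rot: [[-0.172, -0.97, 0.173], [-0.687, 0.244, 0.685], [-0.706, -0.001, -0.708]]
wrist_force: [1.4, -0.8, 0.7]
gripper_width: 0.999
gripper_force: 0.0
```

Emit:
drive_tool:
  rows:
    - [40,0,0,0,0,0,0]
    - [20,0,0,0,0,0,0]
    - [20,0,0,0,0,0,0]
    - [20,0,0,0,0,0,0]
    - [20,0,0,0,0,0,0]

```text
time_s: 3.08
tcp_pos: [0.4525, 0.2356, 0.0295]
ee_rot: [[-0.173, -0.969, 0.177], [-0.685, 0.247, 0.685], [-0.707, -0.003, -0.707]]
wrist_force: [0.4, 0.7, -0.6]
gripper_width: 0.704
gripper_force: 0.0
```

Emit:
drive_tool:
  rows:
    - [20,0,0,0,0,0,0]
    - [20,0,0,0,0,0,0]
    - [20,0,0,0,0,0,0]

```text
time_s: 3.33
tcp_pos: [0.4526, 0.2351, 0.0287]
ee_rot: [[-0.175, -0.969, 0.177], [-0.685, 0.249, 0.685], [-0.707, -0.001, -0.707]]
wrist_force: [0.8, 0.1, -0.8]
gripper_width: 0.479
gripper_force: 0.4
```

Emit:
drive_tool:
  rows:
    - [20,0,0,0,0,0,0]
    - [20,0,0,0,0,0,0]
    - [20,0,0,0,0,0,0]

```text
time_s: 3.58
tcp_pos: [0.4528, 0.2351, 0.0286]
ee_rot: [[-0.175, -0.969, 0.176], [-0.685, 0.249, 0.685], [-0.707, -0.001, -0.707]]
wrist_force: [-1.2, -2.7, 6.5]
gripper_width: 0.46
gripper_force: 30.0
```

```bash
cat >> h.py <<'E'
# tube in tool, from the grasp
def tubeplace(off):
    # TCP offset from tube centre, in tube-fixed dirs at grasp: along A (->down) and up (-> -(-Y))
    a,u=off; return a*dn+u*Y   # A->down ; down-> -Y so up->+Y
E
python3 -c "
from h import *
s=sense();o=np.array(s['tcp_pos'])-[.4533,.2325,.020];off=(o@A,o[2]);print(off,s['gripper_width'],s['gripper_force'])
p=np.array([.653,.083,.022+.05])+tubeplace(off);print('place',p)
plan(p+[0,0,.06],Rp)
print((Rp@np.array(s['ee_rot']).T@np.array([*A])).round(3))
"
```

```text
(np.float64(0.00238703736861495), np.float64(0.0086290948404069)) 0.45975064363782364 29.999521079007536
place [0.65457253 0.0914846  0.06961296]
t 3.58 tcp [0.4528 0.2351 0.0286] dp [ 201.8 -143.6  101. ] w [-1.534  0.339  0.053] n 13.0 per [ 15.5 -11.    7.8] [-0.118   0.0261  0.004 ] F [-1.2 -2.7  6.5] grip 0.45975064363782364 29.999521079007536 j [ 12.  28. -24. -74. -41.  34.]
[ 0.007 -0.001 -1.   ]
```

Emit:
drive_tool:
  rows:
    - [20,0,0,30,0,0,0]
    - [20,0,0,38,0,0,0]
    - [20,0,0,38,0,0,0]
    - [20,0,0,38,-0.06,0.013,0.002]
    - [20,7.8,-5.5,0,-0.118,0.0261,0.004]

```text
time_s: 4.0
tcp_pos: [0.4595, 0.2296, 0.1676]
ee_rot: [[-0.191, -0.97, 0.15], [-0.781, 0.243, 0.575], [-0.594, -0.008, -0.804]]
wrist_force: [-0.1, -1.9, -2.6]
gripper_width: 0.457
gripper_force: 30.0
```

Emit:
drive_tool:
  rows:
    - [20,15.5,-11,0,-0.118,0.0261,0.004]
    - [20,15.5,-11,0,-0.118,0.0261,0.004]
    - [20,15.5,-11,0,-0.118,0.0261,0.004]
    - [20,15.5,-11,0,-0.118,0.0261,0.004]
    - [20,15.5,-11,0,-0.118,0.0261,0.004]

```text
time_s: 4.42
tcp_pos: [0.5349, 0.1753, 0.1623]
ee_rot: [[-0.217, -0.976, 0.015], [-0.976, 0.217, 0.024], [-0.027, -0.009, -1.0]]
wrist_force: [0.0, -0.9, -1.6]
gripper_width: 0.454
gripper_force: 30.0
```

Emit:
drive_tool:
  rows:
    - [20,15.5,-11,0,-0.118,0.0261,0.004]
    - [20,15.5,-11,0,-0.118,0.0261,0.004]
    - [20,15.5,-11,0,-0.118,0.0261,0.004]
    - [20,15.5,-11,0,-0.118,0.0261,0.004]
    - [20,15.5,-11,0,-0.118,0.0261,0.004]

```text
time_s: 4.83
tcp_pos: [0.613, 0.1205, 0.1617]
ee_rot: [[-0.164, -0.981, -0.104], [-0.822, 0.194, -0.535], [0.545, -0.002, -0.838]]
wrist_force: [0.2, 0.6, -2.6]
gripper_width: 0.457
gripper_force: 30.0
```

Emit:
drive_tool:
  rows:
    - [20,15.5,-11,0,-0.118,0.0261,0.004]
    - [20,15.5,-11,0,-0.06,0.013,0.002]
    - [20,7.8,-5.5,0,0,0,0]
    - [20,0,0,0,0,0,0]
    - [20,0,0,0,0,0,0]

```text
time_s: 5.25
tcp_pos: [0.6508, 0.0925, 0.1615]
ee_rot: [[-0.137, -0.982, -0.132], [-0.717, 0.19, -0.671], [0.683, 0.003, -0.73]]
wrist_force: [0.1, 0.8, -0.8]
gripper_width: 0.459
gripper_force: 30.0
```

```bash
python3 -c "
from h import *
plan([.6546,.0915,.0696],Rp)
for n in ('top','scene'):
  c=capture(n);P,u,v=pts(c)
  T=P[(P[:,2]>.1)&(P[:,2]<.3)&(abs(P[:,0]-.66)<.1)&(abs(P[:,1]-.08)<.08)];print(n,len(T),T.min(0),T.max(0))
  cv2.imwrite('pics/c_%s.png'%n,cv2.resize(c['frame'][80:320,120:440] if n=='top' else c['frame'][150:390,180:500],(800,600))[:,:,::-1])
"
```

```text
t 5.25 tcp [0.6508 0.0925 0.1615] dp [  3.8  -1.  -91.9] w [-0.033  0.003  0.008] n 3.0 per [  1.3  -0.3 -30.6] [-0.011   0.0011  0.0027] F [ 0.1  0.8 -0.8] grip 0.4592669934495674 29.998739113798365 j [ 33.  40.  -1.  29. -83. -57.]
top 2571 [0.56497053 0.05990496 0.11100404] [0.75909612 0.15999448 0.297642  ]
scene 3236 [0.5622965  0.05845909 0.11305096] [0.75962909 0.15999786 0.29860002]
```

View pics/c_scene.png

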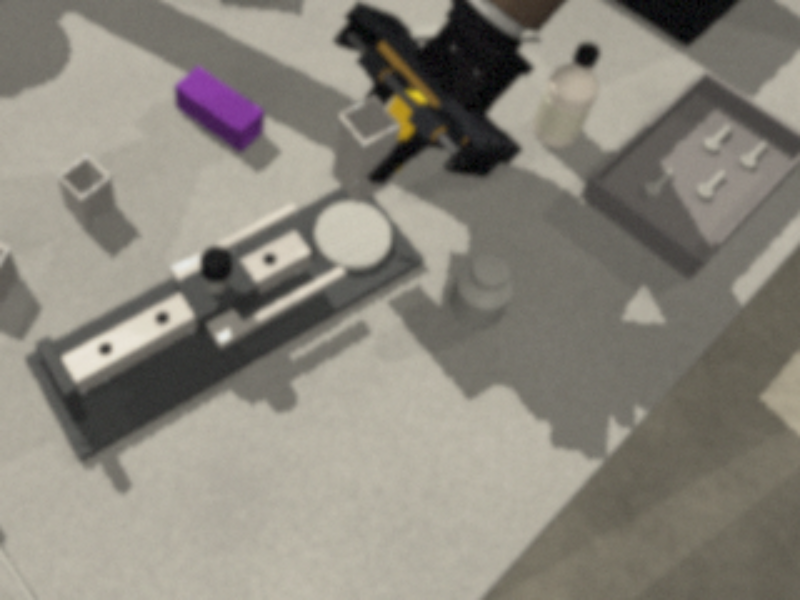

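The scene crop shows the tube held vertical, with its rim at (370,118), above and behind the platen at (353,235).

Emit:
drive_tool:
  rows:
    - [20,2,-0.5,-25,-0.016,0.001,0.004]
    - [20,1.8,-0.5,-25,-0.016,0.001,0.004]
    - [20,0,0,-10,0,0,0]
    - [20,0,0,0,0,0,0]
    - [20,0,0,0,0,0,0]

```text
time_s: 5.77
tcp_pos: [0.6549, 0.0922, 0.1029]
ee_rot: [[-0.129, -0.984, -0.126], [-0.695, 0.18, -0.696], [0.707, -0.002, -0.707]]
wrist_force: [0.7, 0.5, -1.2]
gripper_width: 0.457
gripper_force: 30.0
```

```bash
python3 -c "
from h import *
plan([.6546,.0915,.0696],Rp)
s=sense();zt=s['tcp_pos'][2]+.0524
for n in ('top','scene'):
  c=capture(n);P,u,v=pts(c)
  k=(abs(P[:,2]-zt)<.006)&(abs(P[:,0]-.653)<.04)&(P[:,1]<.108)&(P[:,1]>.04);T=P[k];print(n,len(T),zt,np.median(T[:,2]),cv2.minAreaRect((T[:,:2]*1000).astype(np.float32)),T.min(0),T.max(0))
  # side faces: tilt check
  k=(P[:,2]<zt-.008)&(P[:,2]>zt-.09)&(abs(P[:,0]-.653)<.03)&(abs(P[:,1]-.083)<.03);T=P[k];print(len(T),T.min(0) if len(T) else '')
  if n=='scene': cv2.imwrite('pics/d.png',cv2.resize(c['frame'][180:300,250:410],(800,600))[:,:,::-1])
P,u,v,c=wpts()
cv2.imwrite('pics/dw.png',c['frame'][:,:,::-1])
"
```

```text
t 5.77 tcp [0.6549 0.0922 0.1029] dp [ -0.3  -0.7 -33.3] w [ 0.     0.002 -0.002] n 1.0 per [ -0.3  -0.7 -33.3] [ 0.0003  0.0022 -0.0019] F [ 0.7  0.5 -1.2] grip 0.45703503071779517 29.998816695297137 j [ 33.  44.  -4.  31. -78. -61.]
top 104 0.15526881183071906 0.15373693417901085 ((656.2554931640625, 88.31851196289062), (49.14637756347656, 44.87156677246094), 78.28785705566406) [0.62998887 0.06145468 0.14928015] [0.68321243 0.10782573 0.16025699]
369 [0.62333801 0.06105623 0.06541094]
scene 131 0.15526881183071906 0.15446499793741023 ((653.506103515625, 83.57042694091797), (41.76600646972656, 41.32439041137695), 80.32911682128906) [0.63001839 0.0599809  0.14927899] [0.67632468 0.10597983 0.15844877]
569 [0.62326642 0.05939051 0.06577601]
```

View pics/d.png

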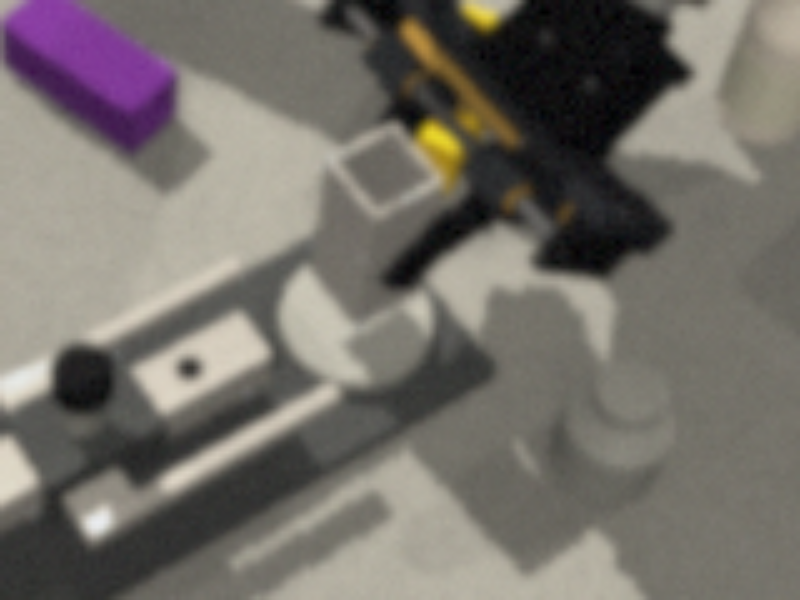

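The scene crop shows the upright tube hanging just above the platen centre (355,320), square to the rig. I'll lower it gently until it touches.

Emit:
drive_tool:
  rows:
    - [20,-0.3,-0.7,-12,0,0,0]
    - [20,0,0,-10,0,0,0]
    - [20,0,0,-6,0,0,0]
    - [20,0,0,-2,0,0,0]
    - [20,0,0,0,0,0,0]

```text
time_s: 6.33
tcp_pos: [0.6543, 0.0912, 0.0711]
ee_rot: [[-0.128, -0.984, -0.128], [-0.694, 0.181, -0.697], [0.708, -0.0, -0.706]]
wrist_force: [0.7, 0.4, -0.8]
gripper_width: 0.454
gripper_force: 30.0
```

Emit:
drive_tool:
  rows:
    - [20,0,0,-1,0,0,0]
    - [20,0,0,-1,0,0,0]
    - [20,0,0,0,0,0,0]

```text
time_s: 6.58
tcp_pos: [0.6546, 0.0914, 0.071]
ee_rot: [[-0.129, -0.984, -0.127], [-0.694, 0.181, -0.697], [0.708, -0.002, -0.706]]
wrist_force: [-1.8, 0.3, 3.6]
gripper_width: 0.459
gripper_force: 30.0
```

Emit:
drive_tool:
  rows:
    - [50,0,0,0,0,0,0]
    - [60,0,0,0,0,0,0]
    - [80,0,0,0,0,0,0]
    - [100,0,0,0,0,0,0]
    - [100,0,0,0,0,0,0]

```text
time_s: 7.0
tcp_pos: [0.6546, 0.0912, 0.0695]
ee_rot: [[-0.129, -0.984, -0.127], [-0.695, 0.181, -0.696], [0.707, -0.002, -0.707]]
wrist_force: [0.1, -0.3, -0.4]
gripper_width: 0.721
gripper_force: 0.0
```

Emit:
drive_tool:
  rows:
    - [100,0,0,0,0,0,0]
    - [100,0,0,0,0,0,0]
    - [100,0,0,0,0,0,0]

```text
time_s: 7.25
tcp_pos: [0.6546, 0.0913, 0.0697]
ee_rot: [[-0.129, -0.984, -0.127], [-0.695, 0.181, -0.696], [0.707, -0.002, -0.707]]
wrist_force: [-0.7, 0.6, 0.0]
gripper_width: 0.939
gripper_force: 0.0
```

Emit:
drive_tool:
  rows:
    - [100,1.3,7,7,0,0,0]
    - [100,3.8,20.9,21.2,0,0,0]
    - [100,3.8,20.9,21.2,0,0,0]
    - [100,3.8,20.9,21.2,0,0,0]
    - [100,0,10,40,0,0,0]

```text
time_s: 7.67
tcp_pos: [0.6665, 0.1732, 0.1781]
ee_rot: [[-0.124, -0.984, -0.129], [-0.694, 0.179, -0.697], [0.709, 0.003, -0.705]]
wrist_force: [0.7, 0.5, 0.0]
gripper_width: 0.994
gripper_force: 0.0
```

Emit:
drive_tool:
  rows:
    - [100,0,0,40,0,0,0]
    - [100,0,0,20,0,0,0]
    - [100,0,0,0,0,0,0]

```text
time_s: 7.92
tcp_pos: [0.6689, 0.1729, 0.2476]
ee_rot: [[-0.135, -0.984, -0.118], [-0.699, 0.179, -0.692], [0.702, -0.011, -0.712]]
wrist_force: [0.3, 0.6, 0.5]
gripper_width: 1.001
gripper_force: 0.0
```

```bash
python3 -c "
from h import *
kn=np.array([.623,-.079,.111])
Rk=frame(dn,side(Y))
plan(kn+[0,0,.12],Rk)
for n in ('top','scene'):
  c=capture(n);P,u,v=pts(c)
  k=(abs(P[:,2]-.122)<.006)&(abs(P[:,0]-.653)<.04)&(abs(P[:,1]-.083)<.04);T=P[k];print(n,len(T),np.median(T[:,2]),cv2.minAreaRect((T[:,:2]*1000).astype(np.float32)))
  K=P[(P[:,2]>.112)&(P[:,2]<.13)&(np.hypot(P[:,0]-.623,P[:,1]+.078)<.03)];print('knob',K.mean(0),(K.min(0)+K.max(0))/2,K.max(0))
  if n=='scene': cv2.imwrite('pics/e.png',cv2.resize(c['frame'][180:300,250:410],(800,600))[:,:,::-1])
"
```

```text
t 7.92 tcp [0.6689 0.1729 0.2476] dp [ -45.9 -251.9  -16.6] w [ 0.767 -0.13   0.001] n 7.0 per [ -6.6 -36.   -2.4] [ 0.1096 -0.0186  0.0002] F [0.3 0.6 0.5] grip 1.0006205824563765 0.0 j [ 38.  42.  13.  28. -97. -54.]
top 100 0.12159770242594539 ((653.2907104492188, 83.57577514648438), (40.191219329833984, 40.8365592956543), 80.33418273925781)
knob [ 0.62170212 -0.07852674  0.12264058] [ 0.62280937 -0.07838028  0.12128813] [ 0.63707338 -0.06386581  0.12972078]
scene 125 0.12158990705855476 ((652.1148681640625, 82.50685119628906), (41.50709533691406, 42.74323272705078), 79.94668579101562)
knob [ 0.62494089 -0.08177912  0.12287148] [ 0.62306625 -0.07965303  0.12014408] [ 0.63762683 -0.06463357  0.12793752]
```

View pics/e.png

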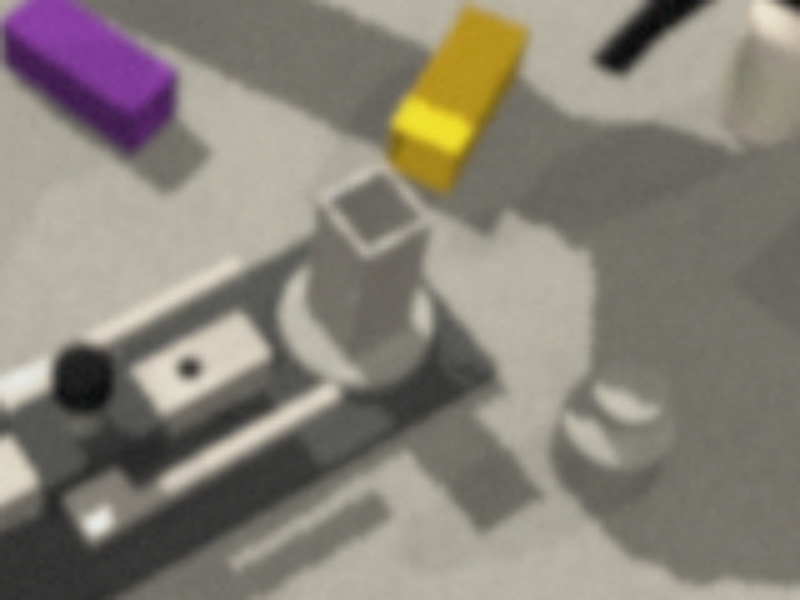

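The tube stands centred on the platen, rim at (375,212), within about 1 mm. Next I move to the knob at (83,378).

Emit:
drive_tool:
  rows:
    - [100,-6.6,-36,0,0.1096,-0.0186,0]
    - [100,-6.6,-36,0,0.1096,-0.0186,0]
    - [100,-6.6,-36,0,0.1096,-0.0186,0]
    - [100,-6.6,-36,0,0.1096,-0.0186,0]
    - [100,-6.6,-36,0,0.1096,-0.0186,0]

```text
time_s: 8.43
tcp_pos: [0.6331, -0.01, 0.2395]
ee_rot: [[-0.172, -0.984, -0.046], [-0.959, 0.178, -0.219], [0.224, 0.007, -0.975]]
wrist_force: [1.4, -0.9, 0.7]
gripper_width: 0.997
gripper_force: 0.0
```

Emit:
drive_tool:
  rows:
    - [100,-6.6,-36,0,0.1096,-0.0186,0]
    - [100,-6.6,-36,-7,0.1096,-0.0186,0]
    - [100,0,0,-20,0,0,0]
    - [100,0,0,0,0,0,0]
    - [100,0,0,0,0,0,0]

```text
time_s: 8.85
tcp_pos: [0.6198, -0.0821, 0.2115]
ee_rot: [[-0.18, -0.984, -0.014], [-0.984, 0.18, -0.006], [0.009, 0.013, -1.0]]
wrist_force: [-0.5, 0.7, 0.0]
gripper_width: 0.997
gripper_force: 0.0
```

```bash
python3 -c "
from h import *
plan([.623,-.079,.111],frame(dn,side(Y)))
P,u,v,c=wpts()
K=P[(P[:,2]>.116)&(P[:,2]<.13)&(np.hypot(P[:,0]-.623,P[:,1]+.078)<.03)];print('knob',len(K),cv2.minEnclosingCircle((K[:,:2]*1000).astype(np.float32)),(K.min(0)+K.max(0))/2,K.max(0))
K=P[(P[:,2]>.061)&(P[:,2]<.068)&(P[:,1]<-.02)&(P[:,1]>-.25)&(abs(P[:,0]-.61)<.05)];
for lo,hi in((-.25,-.12),(-.04,.02)):
  k=K[(K[:,1]>lo)&(K[:,1]<hi)]
  if len(k)>20: print('rail',len(k),cv2.minAreaRect((k[:,:2]*1000).astype(np.float32)))
"
```

```text
t 8.85 tcp [ 0.6198 -0.0821  0.2115] dp [   3.2    3.1 -100.5] w [ 0.006 -0.014 -0.002] n 3.0 per [  1.1   1.  -33.5] [ 0.0021 -0.0048 -0.0008] F [-0.5  0.7  0. ] grip 0.9970960015563365 0.0 j [  7.  24.  -2.   0. -66. -18.]
knob 1141 ((623.1539306640625, -81.0254135131836), 15.05284595489502) [ 0.62310844 -0.08104038  0.12156875] [ 0.63770571 -0.06620966  0.12687357]
rail 5322 ((597.6177978515625, -180.40151977539062), (124.90463256835938, 58.413169860839844), 86.08877563476562)
rail 548 ((632.4195556640625, -30.960874557495117), (20.3453369140625, 30.461517333984375), 85.715576171875)
```

Emit:
drive_tool:
  rows:
    - [100,1.6,1,-33,0.003,-0.007,0]
    - [100,1.6,1,-33,0.003,-0.007,0]
    - [100,0,0,-25,0,0,0]
    - [100,0,0,-10,0,0,0]
    - [100,0,0,0,0,0,0]

```text
time_s: 9.32
tcp_pos: [0.6232, -0.0769, 0.1096]
ee_rot: [[-0.175, -0.985, -0.002], [-0.985, 0.175, -0.001], [0.001, 0.002, -1.0]]
wrist_force: [0.1, -0.3, -0.4]
gripper_width: 0.998
gripper_force: 0.0
```

```bash
python3 -c "
from h import *
plan([.623,-.0805,.111],frame(dn,side(Y)))"
```

```text
t 9.32 tcp [ 0.6232 -0.0769  0.1096] dp [-0.2 -3.6  1.4] w [ 0.001 -0.002 -0.008] n 1.0 per [-0.2 -3.6  1.4] [ 0.0007 -0.0017 -0.0078] F [ 0.1 -0.3 -0.4] grip 0.9975193817951165 0.0 j [  8.  29.  -9.   0. -52. -18.]
```

Emit:
drive_tool:
  rows:
    - [60,0,-3,0,0,0,-0.008]
    - [0,0,0,0,0,0,0]
    - [0,0,0,0,0,0,0]
    - [0,0,0,0,0,0,0]
    - [0,0,0,0,0,0,0]

```text
time_s: 9.73
tcp_pos: [0.6248, -0.082, 0.1137]
ee_rot: [[-0.186, -0.983, 0.007], [-0.983, 0.186, 0.0], [-0.001, -0.006, -1.0]]
wrist_force: [0.1, 1.1, 1.3]
gripper_width: 0.706
gripper_force: 0.0
```

Emit:
drive_tool:
  rows:
    - [0,0,0,0,0,0,0]
    - [0,0,0,0,0,0,0]
    - [0,0,0,0,0,0,0]
    - [0,0,0,0,0,0,0]
    - [0,0,0,0,0,0,0]

```text
time_s: 10.15
tcp_pos: [0.6228, -0.0819, 0.1122]
ee_rot: [[-0.186, -0.983, 0.0], [-0.983, 0.186, 0.0], [-0.0, -0.0, -1.0]]
wrist_force: [-3.9, 3.2, 6.4]
gripper_width: 0.328
gripper_force: 30.1
```

Emit:
drive_tool:
  rows:
    - [0,0,0,0,0,0,0]
    - [0,0,0,0,0,0,0]
    - [0,0,0,0,0,0,0]

```text
time_s: 10.4
tcp_pos: [0.6229, -0.0819, 0.1123]
ee_rot: [[-0.186, -0.983, 0.001], [-0.983, 0.186, 0.0], [-0.0, -0.001, -1.0]]
wrist_force: [-5.5, 1.7, 3.7]
gripper_width: 0.332
gripper_force: 30.0
```

Emit:
drive_tool:
  rows:
    - [0,0,0,4,0,0,0]
    - [0,0,0,4,0,0,0]
    - [0,0,0,4,0,0,0]
    - [0,0,0,3.5,0,0,0]
    - [0,0,0,0,0,0,0]

```text
time_s: 10.82
tcp_pos: [0.6229, -0.0819, 0.1269]
ee_rot: [[-0.187, -0.982, 0.001], [-0.982, 0.187, 0.001], [-0.001, -0.0, -1.0]]
wrist_force: [-5.0, 1.0, -8.5]
gripper_width: 0.332
gripper_force: 30.0
```

Emit:
drive_tool:
  rows:
    - [0,0,0,0,0,0,0]
    - [0,0,0,0,0,0,0]

```text
time_s: 10.98
tcp_pos: [0.6229, -0.0819, 0.1267]
ee_rot: [[-0.186, -0.982, 0.001], [-0.982, 0.186, 0.0], [-0.001, -0.001, -1.0]]
wrist_force: [-4.5, 1.1, -9.5]
gripper_width: 0.326
gripper_force: 30.0
```

```bash
python3 -c "
from h import *
s=sense();print(s['tcp_pos'],s['wrist_force'],s['gripper_width'])
for n in('top','scene'):
  P,u,v=pts(capture(n))
  K=P[(P[:,2]>.068)&(P[:,2]<.082)&(np.hypot(P[:,0]-.623,P[:,1]+.079)<.05)];print(len(K),np.median(K[:,2]) if len(K) else 0)
"
```

```text
[ 0.62289564 -0.08185976  0.12674697] [-4.50710278  1.1428821  -9.48310543] 0.3262934664107087
14 0.06928452381535638
193 0.07490298783170676
```

Emit:
drive_tool:
  rows:
    - [0,0.9,5,0.5,0,0,0]
    - [0,1.9,10,0,0,0,0]
    - [0,1.8,10,0,0,0,0]
    - [0,1.8,10,0,0,0,0]
    - [0,1.8,10,0,0,0,0]

```text
time_s: 11.5
tcp_pos: [0.6312, -0.0376, 0.1276]
ee_rot: [[-0.186, -0.982, 0.001], [-0.982, 0.186, -0.001], [0.001, -0.001, -1.0]]
wrist_force: [-5.1, -2.5, -9.7]
gripper_width: 0.333
gripper_force: 30.0
```

Emit:
drive_tool:
  rows:
    - [0,1.8,9,0,0,0,0]
    - [0,0.9,5,0,0,0,0]
    - [0,0,0,0,0,0,0]
    - [0,0,0,0,0,0,0]
    - [0,0,0,0,0,0,0]

```text
time_s: 11.92
tcp_pos: [0.6341, -0.0222, 0.1276]
ee_rot: [[-0.186, -0.983, 0.002], [-0.983, 0.186, 0.001], [-0.001, -0.001, -1.0]]
wrist_force: [-4.9, 3.0, -10.5]
gripper_width: 0.331
gripper_force: 30.0
```

Emit:
drive_tool:
  rows:
    - [0,0,0,-3,0,0,0]
    - [0,0,0,-3,0,0,0]
    - [0,0,0,-3,0,0,0]
    - [0,0,0,-3,0,0,0]
    - [0,0,0,-3,0,0,0]

```text
time_s: 12.33
tcp_pos: [0.6341, -0.0224, 0.1132]
ee_rot: [[-0.186, -0.983, 0.002], [-0.983, 0.186, 0.001], [-0.001, -0.002, -1.0]]
wrist_force: [-6.5, 3.5, -5.3]
gripper_width: 0.329
gripper_force: 30.0
```

Emit:
drive_tool:
  rows:
    - [0,0,0,-1,0,0,0]
    - [0,0,0,0,0,0,0]
    - [0,0,0,0,0,0,0]

```text
time_s: 12.58
tcp_pos: [0.6341, -0.0224, 0.1125]
ee_rot: [[-0.186, -0.983, 0.002], [-0.983, 0.186, 0.0], [-0.001, -0.002, -1.0]]
wrist_force: [-7.1, 2.6, -5.8]
gripper_width: 0.333
gripper_force: 30.0
```

Emit:
drive_tool:
  rows:
    - [0,0,0,-0.7,0,0,0]
    - [0,0,0,-0.5,0,0,0]
    - [0,0,0,0,0,0,0]
    - [0,0,0,0,0,0,0]

```text
time_s: 12.92
tcp_pos: [0.6342, -0.0224, 0.1124]
ee_rot: [[-0.186, -0.983, 0.003], [-0.983, 0.186, 0.0], [-0.001, -0.002, -1.0]]
wrist_force: [-8.6, 3.8, -1.9]
gripper_width: 0.331
gripper_force: 30.0
```

Emit:
drive_tool:
  rows:
    - [0,0,0,-0.7,0,0,0]
    - [0,0,0,-0.6,0,0,0]
    - [0,0,0,0,0,0,0]
    - [0,0,0,0,0,0,0]

```text
time_s: 13.25
tcp_pos: [0.6342, -0.0225, 0.1123]
ee_rot: [[-0.185, -0.983, 0.003], [-0.983, 0.185, -0.0], [-0.0, -0.003, -1.0]]
wrist_force: [-10.7, 3.6, 3.6]
gripper_width: 0.326
gripper_force: 30.0
```

```bash
python3 -c "
from h import *
s=sense();print(s['time_s'],s['tcp_pos'],s['wrist_force'])
for n in ('top','scene'):
  c=capture(n);P,u,v=pts(c)
  k=(abs(P[:,2]-.122)<.005)&(abs(P[:,0]-.653)<.03)&(abs(P[:,1]-.083)<.03);T=P[k];print(n,len(T),cv2.minAreaRect((T[:,:2]*1000).astype(np.float32)) if len(T) else 0)
  if n=='scene': cv2.imwrite('pics/f.png',cv2.resize(c['frame'][180:300,250:410],(800,600))[:,:,::-1])
"
```

```text
13.25 [ 0.63424421 -0.02249895  0.11229863] [-10.73132187   3.59327427   3.58843775]
top 33 ((635.7967529296875, 77.26651000976562), (15.597317695617676, 34.551815032958984), 22.786434173583984)
scene 114 ((652.5720825195312, 82.12490844726562), (41.51496124267578, 42.46841049194336), 79.55016326904297)
```

View pics/f.png

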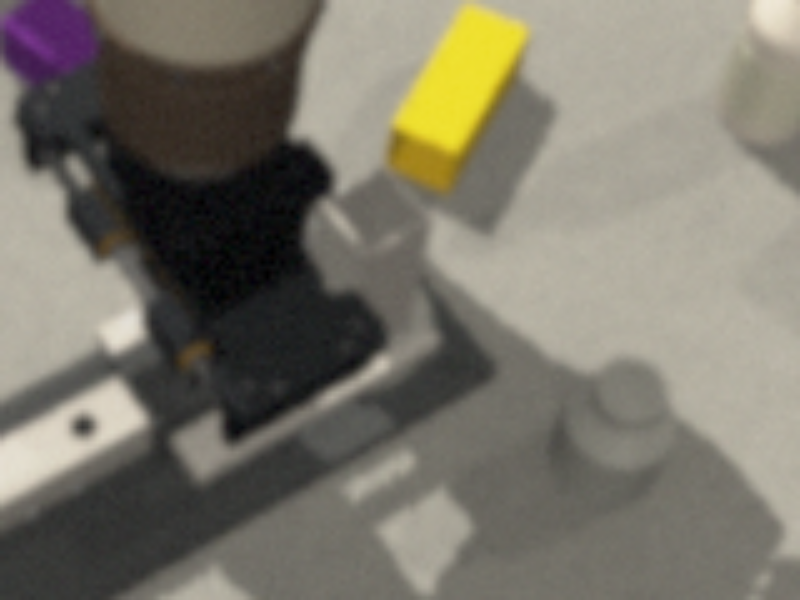

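The tube is still standing with its rim at (372,215). The fork bar ends alongside it at (385,370), the knob is held, and the tool is back at its pin-home height.

```bash
python3 -c "
from station import *
print(finish_job())"
```

```text
the job is handed in; nothing more can be done
None
```

The job is handed in at about 13.4 s: the tube stands centred on the platen, the fork straddles it, and the pin is home in the last hole (judged by tool height and force) with the knob still in the gripper.

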